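Dispense one culture dish onto the ring

ROBOT

A 7-joint arm with a two-finger parallel gripper is mounted at the origin on the work surface. World frame = base frame: x ahead of the robot, y to its left, z up, the work surface at z = 0. Lengths are in mm, angles in rad, forces in N, time in s.
With the tool pointing down it reaches from about 400 to 900 mm from the base axis. Payload 5.5 kg.
Tool frame: the origin (TCP) lies on the centre line of the jaws, within the pads' length; the fingertips stand 8 mm ahead of it and the grasp point (between the pads) lies 11 mm behind it (robot.tcp_to_tips is the z of the fingertips in the tool frame, in mm); z points along the fingers, y is the line along which they close (so a half turn about z gives the same grasp; the last joint's range is limited). The gripper opens to 85 mm and grips with 20 to 120 N. Pads are 22 mm wide; open, the fingers measure 114 mm over their backs; the gripper's body (76 mm by 85 mm) begins 54 mm behind the grasp point. The pads swing forward as they close: fully open they stand 13 mm farther back than shut.
Start: joints at [-0.842, 0.501, -0.427, 1.55, 0.221, 1.138, -0.21], TCP at [291.904, 580.768, 239.31] pointing down, gripper open.
Joint ranges: [-2.88, 2.88], [-0.31, 2.03], [-1.54, 1.56], [0.2, 2.42], [-1.41, 4.55], [0.19, 2.02], [-2.57, 2.57]. Speed limits (rad/s): [2.57, 2.57, 3.14, 3.14, 3.14, 3.14, 3.14].

INTERFACE

Orientations are given as [roll, pitch, yaw] about the fixed x, y, z axes, in that order (R = Rz(yaw) Ry(pitch) Rx(roll)).
In Python, from rig import robot gives the robot as it stands. The module is installed in compiled form; this text tells all that it offers.
- The arm moves only by the shell command python3 -m jog 'ROWS' [FORCE]. ROWS is JSON, a list of rows, each a list of 5 numbers: the shift along the tool's x, y, z in cm, then the turn about the tool's z in degrees, then the finger opening in cm, from 0 to 8.54. In form: [[dx, dy, dz, roll, claw], ...]. A call has 1 to 8 rows; each row shifts and turns the commanded pose from where the row before left it, along the tool's axes as they then stand; what a row does not reach is not made up. A row lasts 1/10 s, in which the tool goes at most 50 mm and 8.59 degrees, less where a joint would pass 70% of its speed; a pose out of reach is approached as far as the arm can. A call is refused whole if a number of a shift passes 5 or a number of a turn 8.59, either way. A call with a gripper value outside its range is refused whole. The fingers move at their own pace and stop on an object; FORCE is the grip in N (left out, the last holds). Time passes only in rows, so rows that do not move let the fingers close. It gives the time, the measured TCP pose, the force, the opening and the grip force at its end, in the units of the state.
- robot.get_state(): the state, without advancing time (a new reading comes with each control period).
- robot.camera(name): name is "scene" or "top"; returns a dict with "image" (480x640x3 uint8, red, green, blue), "z_map" (480x640 float32, mm along the optical axis (not along the pixel's ray), 0 where there is no reading), "vertical_fov" (degrees; the focal length in pixels is half the picture's height over the tangent of half this angle, whatever the lens; pixels are square), "cx", "cy" (the principal point, pixels), "k1" (the pictures are not rectified: a ray, as slopes to the right and down, at radius r is drawn at 1 + k1 r^2 times it, then the intrinsics apply), "world_from_camera" (4x4, takes a point from camera to world coordinates). Camera axes: x right, y down, z forward; pixel columns grow to the right and rows downward; lengths in mm; the calibration is good to about 2 mm. A picture is of the moment at which its call begins.
- robot.close_job(): hands the job in; it is judged then, once.
The state is a dict: "t": time; "q": joint angles; "qvel": joint speeds; "joint_efforts": joint torques, N m; "eef_pos": TCP position; "ee_rot": TCP orientation; "ft_force": force on the tool from outside, world axes, zero at the start; "wrist_torque": the same for the moment, N m; "grip_width": opening from 0.0 (shut) to 1.0 (fully open); "grasp_force": force on a finger pad.
Only numpy, scipy, OpenCV 4.12 (cv2) and the standard library are available. Lean on these libraries where they do the work, as an engineer would, in place of code of your own. Each camera call takes 0.05 s, during which the arm holds its last target. There are 200 camera calls.

TASK

Press the dish dispenser's plunger all the way down once, so that a single culture dish comes out of its mouth, and let the plunger spring back. Then gently nudge that dish sideways across the bench with the fingers until it lies flat and wholly inside the round white ring (not the square mark). Do not squeeze or lift the dish, leave the other dishes in the dispenser, and do not disturb the bottle, the grey box or the pipette.

Things in the scene. Friction and masses are not known exactly. Their poses are not given: they have to be found in the camera images.
- dispenser: Dispenser fixed to the bench. Origin: magazine centre, bench height; x axis: way the dishes come out, z up. Magazine: open-topped aluminium well 63 mm wide (y), 61 long (x), 50 high, with 3 stacked dishes standing on the bench. Behind it (x -31 to -137 mm) a tunnel 51 wide, 32 high, with a tower 34 across, 75 high at x = -80 mm holding the plunger. Feet 3 high reach y = +-46 mm.
- mouth (a point): Middle of the mouth's lower edge, on the magazine's front face at bench height, 30.5 mm in front of the dispenser's origin. A dish pushed out by a full press lies with its centre about 60 mm in front of this point, leaving a gap of about 33 mm between dish and mouth once the flat pusher has gone back.
- plunger_top (a point): Centre of the top of the plunger's grey round cap (36 mm across, 9 mm thick), 115 mm above the bench when up. It lies 80 mm behind the magazine's centre.
- plunger (a joint): Plunger travel in m: 0 up, 0.028 fully down (stop). Moves straight down; its spring gives 3 N at the top, 9 N at the bottom (a little more while pushing a dish) and returns it when released. It drives a flat pusher, 3.4 mm per mm, that shoves the lowest dish out of the mouth; on return the next dish drops down, and a second press would push that out too.
- dish_bottom: The lowest dish of the stack, the one that comes out: a closed white lidded dish, 52 mm across, 14 mm high, about 30 g. Origin at the centre of its underside. Smooth plastic: it slides easily on the bench, stops at once after a slow push and coasts a little after a fast one.
- dish_middle: The second dish of the stack, same make; origin at the centre of its underside. It must stay in the magazine, and drops to the bench there after the press.
- dish_top: The third, uppermost dish, same make; origin at the centre of its underside. It must stay in the magazine.
- ring_mark: Round white ring printed flat on the black bench, left or right of the dispenser's mouth: 94 mm inside diameter, line 4 mm wide, no height to feel. Origin at its centre.
- square_mark: White square outline printed flat on the bench on the other side, 94 mm inside; not wanted. Origin at its centre.
- oil_bottle: Loose small amber bottle with white cap, 36 mm across, 75 mm tall, standing beyond the work. Origin at the centre of its underside.
- tip_box: Loose grey box with a white lid, 80 x 60 x 45 mm (x, y, z), on the left. Origin at the centre of its underside.
- pipette: Loose steel pipette holder lying on the bench on the right, 12 mm thick, 140 mm long along its x axis, from -55 to +85 mm. Origin on the bench under its shaft.

How it is judged:
By the outcome, as a careful person would: the job done as asked, in the order asked, and still so for the second after the job is handed in, with the robot touching nothing.
It also fails if it takes over 66 s, if anything falls off the work surface, if the arm or the gripper's body presses on something with over 40 N, if the wrist force passes 120 N, or if a joint passes its speed limit or range.

## Working session

There is one attempt and no reset: what is moved stays moved. The work goes in short steps, Python scripts to look and compute and a shell command to move; the robot and the scene stay as the last step left them, time stands still between calls to the robot, and variables do not carry over. Pictures are saved under pics/ and viewed, at most 10 in all, crops included, and the job is handed in when it is done.

```bash
mkdir -p pics
cat > h.py <<'E'
import numpy as np, cv2
from rig import robot
def K(c):
    f=c["image"].shape[0]/2/np.tan(np.radians(c["vertical_fov"]/2)); return np.array([[f,0,c["cx"]],[0,f,c["cy"]],[0,0,1]])
def rays(c,uv):
    p=cv2.undistortPointsIter(np.array(uv,float).reshape(-1,1,2),K(c),np.array([c["k1"],0,0,0.]),None,None,(3,50,1e-9)).reshape(-1,2)
    return np.c_[p,np.ones(len(p))]
def on_plane(c,uv,z):
    T=np.array(c["world_from_camera"]); d=rays(c,uv)@T[:3,:3].T; o=T[:3,3]
    return o+d*((z-o[2])/d[:,2])[:,None]
def cloud(c):
    h,w=c["z_map"].shape; uv=np.stack(np.meshgrid(np.arange(w),np.arange(h)),-1).reshape(-1,2)
    T=np.array(c["world_from_camera"]); P=(rays(c,uv)*c["z_map"].reshape(-1,1))@T[:3,:3].T+T[:3,3]
    return P.reshape(h,w,3)
E
python3 - <<'E'
from h import *
for n in("top","scene"):
    c=robot.camera(n); cv2.imwrite(f"pics/{n}0.png",c["image"][:,:,::-1]); np.savez(f"{n}0.npz",**c)
    print(n,c["vertical_fov"],c["k1"],np.round(c["world_from_camera"],3).tolist(),(c["z_map"]>0).mean())
s=robot.get_state();print(s)
E
```

```text
top 49.5881559007668 0.027281956526317507 [[-0.028, -0.994, 0.108, 491.743], [-1.0, 0.028, -0.001, -26.713], [-0.002, -0.108, -0.994, 1303.435], [0.0, 0.0, 0.0, 1.0]] 0.995927734375
scene 55.97876696358469 -0.019959359385351358 [[0.515, 0.715, -0.473, 957.719], [0.857, -0.427, 0.287, -231.37], [0.003, -0.553, -0.833, 763.619], [0.0, 0.0, 0.0, 1.0]] 0.9962141927083333
{'t': 0.1, 'q': array([-0.84181342,  0.50176982, -0.42680855,  1.55130876,  0.22080831,
        1.13826982, -0.21031074]), 'qvel': array([ 0.00068503, -0.00131293, -0.002132  , -0.00427209,  0.00034509,
        0.00098752, -0.00129542]), 'joint_efforts': array([-1.14447126e-02, -5.70808125e+01, -5.83879352e+00, -2.81748301e+01,
        1.04982455e-02,  5.62282206e-03, -8.57245112e-06]), 'eef_pos': array([291.70377704, 580.21842516, 238.368532  ]), 'ee_rot': array([-3.13989158e+00, -6.88237436e-05,  2.67584439e+00]), 'ft_force': array([-0.40242575,  0.46566587, -0.4129498 ]), 'wrist_torque': array([ 0.05483571, -0.04052103,  0.03637993]), 'grasp_force': 0.0, 'grip_width': 0.9991758274248357}
```

View pics/top0.png

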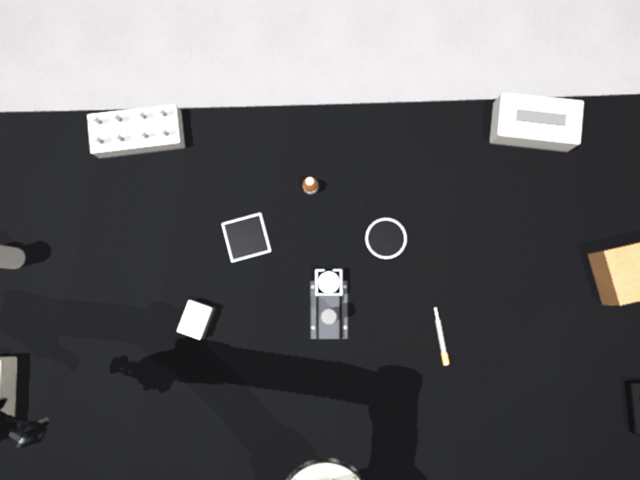

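View pics/scene0.png

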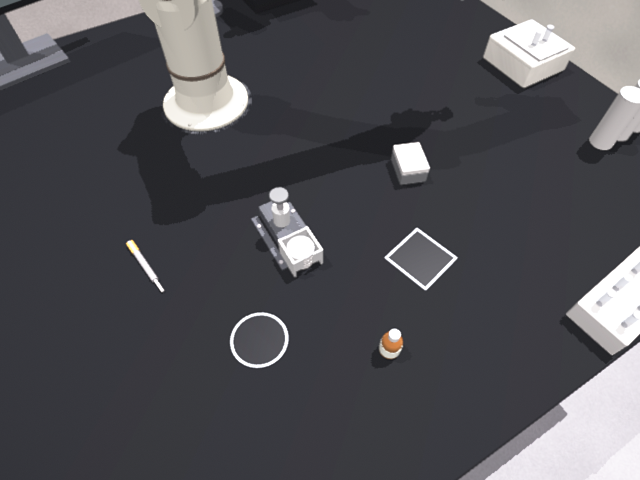

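The top view shows the dispenser at about (329,300) with its mouth facing up the picture (+x). The ring is at (386,238), to the right (-y). The square is at (246,237), the bottle at (311,186), the box at (195,320) and the pipette at (441,335). The scene view agrees, with the cap at (279,195) and the ring at (259,340).

Run:
```python
from h import *
for n,ring,cap,mag in(("top",(386,238),(329,317),(329,282)),("scene",(259,340),(279,195),(300,250))):
    c=dict(np.load(n+"0.npz")); P=cloud(c); g=cv2.cvtColor(c["image"],cv2.COLOR_RGB2GRAY)
    # ring
    m=np.zeros_like(g); cv2.circle(m,ring,38,255,-1); b=((g>120)&(m>0)&(P[...,2]<15)).astype(np.uint8)
    v,u=np.nonzero(b); W=on_plane(c,np.c_[u,v],0); 
    A=np.c_[2*W[:,:2],np.ones(len(W))]; s=np.linalg.lstsq(A,(W[:,:2]**2).sum(1),rcond=None)[0]
    print(n,"ring",s[:2],"r",np.sqrt(s[2]+s[0]**2+s[1]**2))
    yy,xx=np.indices(g.shape)
    near=(abs(xx-cap[0])<50)&(abs(yy-cap[1])<60)
    k=near&(P[...,2]>106)&(P[...,2]<125); Q=P[k]; print("cap depth",Q.mean(0),np.median(Q[:,2]),len(Q),(Q.min(0)+Q.max(0))/2)
    v,u=np.nonzero(k); e=cv2.minEnclosingCircle(np.c_[u,v].astype(np.float32)); print("cap px",e,on_plane(c,[e[0]],115))
    near=(abs(xx-mag[0])<70)&(abs(yy-mag[1])<70)
    k=near&(P[...,2]>44)&(P[...,2]<56)&(g>100); Q=P[k][:,:2].astype(np.float32)
    print("mag",len(Q),cv2.minAreaRect(Q))
    k=near&(P[...,2]>26)&(P[...,2]<38); Q=P[k][:,:2].astype(np.float32); print("tunnel",len(Q),cv2.minAreaRect(Q))
c=dict(np.load("top0.npz"));P=cloud(c)
for nm,(x,y),z in(("bottle",(311,186),40),("box",(195,320),25),("pip",(441,335),3)):
    yy,xx=np.indices(P.shape[:2]);k=(abs(xx-x)<35)&(abs(yy-y)<35)&(P[...,2]>z);Q=P[k];print(nm,len(Q),Q.min(0),Q.max(0))
```

```text
top ring [ 645.03828934 -171.36278808] r 49.06431985708848
cap depth [455.89829855 -21.48980876 115.8332596 ] 115.82594007477235 192 [455.77814479 -21.18835908 115.25991072]
cap px ((328.19232177734375, 316.3461608886719), 7.864510536193848) [[456.17136447 -21.61096556 115.        ]]
mag 230 ((535.05322265625, -23.103633880615234), (62.74968338012695, 60.23826217651367), 88.38887023925781)
tunnel 732 ((482.8421325683594, -21.92699432373047), (53.73295974731445, 161.9475860595703), 88.58415222167969)
scene ring [ 645.02166214 -169.79610888] r 48.83789670420231
cap depth [459.3210609  -21.17601133 113.10414963] 113.48719250995237 259 [457.58267548 -20.82960785 111.67604644]
cap px ((278.8333435058594, 195.5), 9.501571655273438) [[461.50370328 -22.15782396 115.        ]]
mag 341 ((510.7060241699219, -21.725032806396484), (64.73603057861328, 115.60025024414062), 89.46398162841797)
tunnel 795 ((484.17327880859375, -22.676631927490234), (62.65589904785156, 168.55130004882812), 89.51261901855469)
bottle 179 [491.74335826 -26.71311871  40.03662476] [ 796.17070106   31.97804212 1303.43532218]
box 917 [408.87717684 -26.71311871  25.83067831] [ 502.67834443  340.77403389 1303.43532218]
pip 1272 [ 316.38868583 -383.41409381    3.0016757 ] [ 491.74335826  -26.71311871 1303.43532218]
```

```bash
python3 -m jog '[[0,0,0,7.9,0],[0,0,0,7.9,0],[0,0,0,7.9,0],[0,0,0,7.9,0],[0,0,0,7.9,0],[0,0,0,7.9,0],[0,0,0,7.9,0],[0,0,0,7.9,0]]' 30
python3 -m jog '[[-3,0.8,0,0,0],[-3,0.8,0,0,0],[-3,0.8,0,0,0],[-3,0.8,0,0,0],[-3,0.8,0,0,0],[-3,0.8,0,0,0],[-3,0.8,0,0,0],[0,0,0,0,0]]'
```

```text
t: 0.9
eef_pos: [291.7, 580.4, 238.7]
ee_rot: [-3.141, 0.001, 1.567]
ft_force: [0.0, -0.6, 0.5]
grip_width: 0.002
grasp_force: 0.0
t: 1.7
eef_pos: [350.0, 365.9, 238.8]
ee_rot: [-3.142, 0.003, 1.567]
ft_force: [0.1, -0.6, -0.2]
grip_width: -0.004
grasp_force: 0.0
```

```bash
python3 -m jog '[[-3,0.8,0,0,0],[-3,0.8,0,0,0],[-3,0.8,0,0,0],[-3,0.8,0,0,0],[-3,0.8,0,0,0],[-3,0.8,0,0,0],[-3,0.8,0,0,0],[0,0,0,0,0]]'
python3 -m jog '[[-3,0.8,0.5,0,0],[-3,0.8,0.5,0,0],[-3,0.8,0.5,0,0],[-3,0.8,0.5,0,0],[-3,0.8,0.5,0,0],[-2.5,0.8,0.5,0,0],[0,0,0,0,0],[0,0,0,0,0]]'
```

```text
t: 2.5
eef_pos: [405.6, 157.2, 239.1]
ee_rot: [-3.141, 0.002, 1.567]
ft_force: [-0.1, 0.6, -0.2]
grip_width: 0.004
grasp_force: 0.0
t: 3.3
eef_pos: [453.1, -13.3, 208.9]
ee_rot: [-3.141, -0.0, 1.572]
ft_force: [0.2, -0.6, -0.1]
grip_width: 0.004
grasp_force: 0.0
```

```bash
python3 -m jog '[[-0.8,0.3,1.5,0,0],[0,0,2,0,0],[0,0,2,0,0],[0,0,1.6,0,0],[0,0,0.6,0,0],[0,0,0,0,0],[0,0,0,0,0]]'
python3 -c "
from h import *
print(robot.tcp_to_tips)
c=robot.camera('scene');cv2.imwrite('pics/s1.png',cv2.resize(c['image'][100:340,160:480,::-1],(640,480)))"
```

```text
t: 4.0
eef_pos: [456.6, -21.1, 132.9]
ee_rot: [3.141, -0.0, 1.574]
ft_force: [-0.2, -0.2, -0.0]
grip_width: 0.0
grasp_force: 0.0
8.0
```

View pics/s1.png

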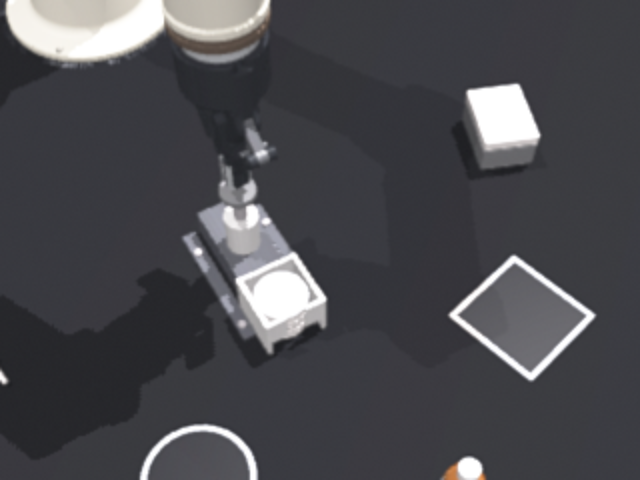

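The closed fingers are centred just above the grey cap, at about (238,188) in the crop. Next I'll press slowly.

```bash
python3 -m jog '[[0,0,0.3,0,0],[0,0,0.3,0,0],[0,0,0.2,0,0],[0,0,0.2,0,0],[0,0,0.2,0,0],[0,0,0.2,0,0],[0,0,0.2,0,0],[0,0,0.2,0,0]]'
python3 -m jog '[[0,0,0.2,0,0],[0,0,0.2,0,0],[0,0,0.2,0,0],[0,0,0.2,0,0],[0,0,0.2,0,0],[0,0,0.2,0,0],[0,0,0.2,0,0],[0,0,0.2,0,0]]'
```

```text
t: 4.85
eef_pos: [456.2, -21.9, 114.4]
ee_rot: [3.141, -0.0, 1.573]
ft_force: [-1.5, 0.5, 6.3]
grip_width: -0.002
grasp_force: 3.0
t: 5.65
eef_pos: [456.2, -21.9, 98.6]
ee_rot: [3.141, -0.0, 1.573]
ft_force: [-3.2, 0.5, 9.1]
grip_width: 0.002
grasp_force: 4.3
```

```bash
python3 -m jog '[[0,0,0.2,0,0],[0,0,0.1,0,0],[0,0,0.1,0,0],[0,0,0,0,0]]'
python3 -m jog '[[0,0,0.1,0,0],[0,0,0,0,0]]'
```

```text
t: 6.05
eef_pos: [456.2, -22.0, 95.0]
ee_rot: [3.141, -0.0, 1.573]
ft_force: [-3.6, 0.6, 12.4]
grip_width: 0.004
grasp_force: 6.4
t: 6.25
eef_pos: [456.4, -21.9, 94.9]
ee_rot: [3.141, -0.001, 1.572]
ft_force: [-6.5, 0.1, 24.0]
grip_width: 0.0
grasp_force: 11.7
```

The plunger is at its stop: force rose to 24 N with no further travel. I'll release it now.

```bash
python3 -m jog '[[0,0,-0.4,0,0],[0,0,-0.4,0,0],[0,0,-0.5,0,0],[0,0,-0.5,0,0],[0,0,-0.5,0,0],[0,0,-0.5,0,0],[0,0,-0.5,0,0],[0,0,-1,0,0]]'
python3 -m jog '[[0,0,-1.5,0,0],[0,0,-2,0,0],[3,0,-1,0,0],[3,0,0,0,0],[3,0,0,0,0],[0,0,0,0,0]]'
python3 - <<'E'
from h import *
for n in("top","scene"):
    c=robot.camera(n); np.savez(n+"1.npz",**c); P=cloud(c)
    cv2.imwrite(f"pics/{n}1.png",c["image"][:,:,::-1])
    k=(P[...,0]>570)&(P[...,0]<720)&(abs(P[...,1]+22)<60)&(P[...,2]>4)&(P[...,2]<40)&(c["image"].min(2)>110)
    v,u=np.nonzero(k)
    e=cv2.minEnclosingCircle(np.c_[u,v].astype(np.float32)); Q=P[k]; print(n,len(u),e,on_plane(c,[e[0]],14 if n=="top" else 7),(Q.min(0)+Q.max(0))/2,np.median(Q,0))
    k=(abs(P[...,0]-456)<25)&(abs(P[...,1]+21)<25)&(P[...,2]>80)&(P[...,2]<125);print("cap z",np.median(P[k][:,2]))
E
```

```text
t: 7.05
eef_pos: [455.4, -21.9, 136.1]
ee_rot: [-3.14, 0.0, 1.573]
ft_force: [0.2, -0.2, -0.2]
grip_width: -0.002
grasp_force: 0.0
t: 7.65
eef_pos: [455.9, 72.6, 181.9]
ee_rot: [3.141, -0.002, 1.579]
ft_force: [0.4, -0.5, 0.4]
grip_width: 0.001
grasp_force: 0.0
top 350 ((323.0, 252.5), 18.33721923828125) [[611.03075641 -12.64642589  14.        ]] [611.87269846 -22.28366694  13.78972167] [626.31591003 -25.03156898  14.42690955]
cap z 115.65876108876012
scene 578 ((324.0, 291.0), 13.928488731384277) [[626.21543249 -23.10932355   7.        ]] [627.62536088 -24.06472386  10.42614512] [629.23089337 -25.1948819   12.79057132]
cap z 113.32371233450453
```

View pics/scene1.png

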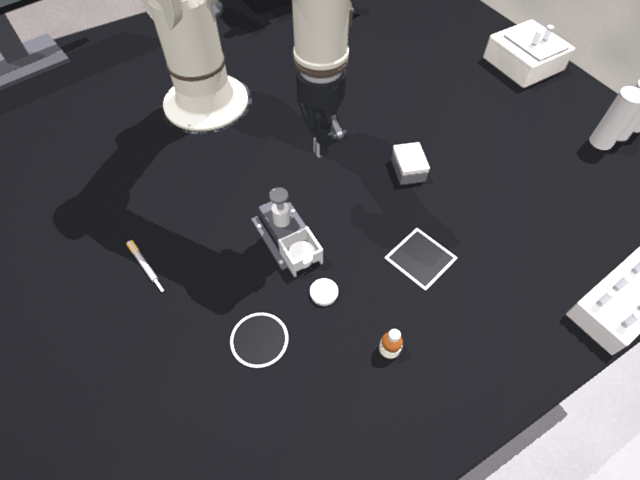

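The scene view shows the dish out at (324,291), with the plunger up and two dishes still in the magazine. The dish is at about (626.5, -24.5). I'll cradle it with slightly open fingers from the +y side.

```bash
python3 -m jog '[[-0.4,2.7,0,0,3],[-0.4,2.7,0,0,3],[-0.4,2.7,0,0,3],[-0.4,2.7,0,0,3],[-0.4,2.7,0,0,3],[-0.4,2.7,0,0,3],[0,0,0,-7.5,3],[0,0,0,0,3]]'
python3 -m jog '[[0,0,2.5,0,3],[0,0,2.5,0,3],[0,0,2.5,0,3],[0,0,2.5,0,3],[0,0,2.5,0,3],[0,0,1.5,0,3],[0,0,0,0,3],[0,0,0,0,3]]'
```

```text
t: 8.55
eef_pos: [618.2, 42.2, 180.8]
ee_rot: [-3.14, 0.001, 1.702]
ft_force: [-0.5, -0.1, 0.1]
grip_width: 0.35
grasp_force: 0.0
t: 9.35
eef_pos: [618.1, 44.0, 41.8]
ee_rot: [3.141, 0.0, 1.702]
ft_force: [0.9, 0.0, -0.7]
grip_width: 0.35
grasp_force: 0.0
```

```bash
python3 -m jog '[[0,0,1.5,0,3],[0,0,0.9,0,3],[0,0,0.5,0,3],[0,0,0,0,3],[0,0,0,0,3]]'
python3 -m jog '[[-0.7,0,0,0,3],[-0.7,0,0,0,3],[-0.6,0,0,0,3],[-0.5,0,0,0,3],[-0.4,0,0,0,3],[-0.4,0,0,0,3],[-0.4,0,0,0,3],[-0.4,0,0,0,3]]'
python3 -m jog '[[-0.4,0,0,0,3],[-0.4,0,0,0,3],[-0.4,0,0,0,3],[-0.4,0,0,0,3],[-0.4,0,0,0,3],[-0.4,0,0,0,3],[-0.4,0,0,0,3],[-0.4,0,0,0,3]]'
python3 -c "
from h import *
c=robot.camera('scene');cv2.imwrite('pics/s2.png',cv2.resize(c['image'][200:400,190:430,::-1],(720,600)))"
```

```text
t: 9.85
eef_pos: [617.9, 44.4, 12.2]
ee_rot: [-3.141, -0.0, 1.704]
ft_force: [-0.7, 0.4, 0.2]
grip_width: 0.349
grasp_force: 0.0
t: 10.65
eef_pos: [623.4, 3.7, 12.3]
ee_rot: [-3.141, -0.0, 1.704]
ft_force: [-0.1, -0.2, 0.8]
grip_width: 0.352
grasp_force: 0.0
t: 11.45
eef_pos: [627.7, -28.3, 12.3]
ee_rot: [3.142, -0.0, 1.704]
ft_force: [0.5, 0.9, 0.1]
grip_width: 0.354
grasp_force: 0.0
```

View pics/s2.png

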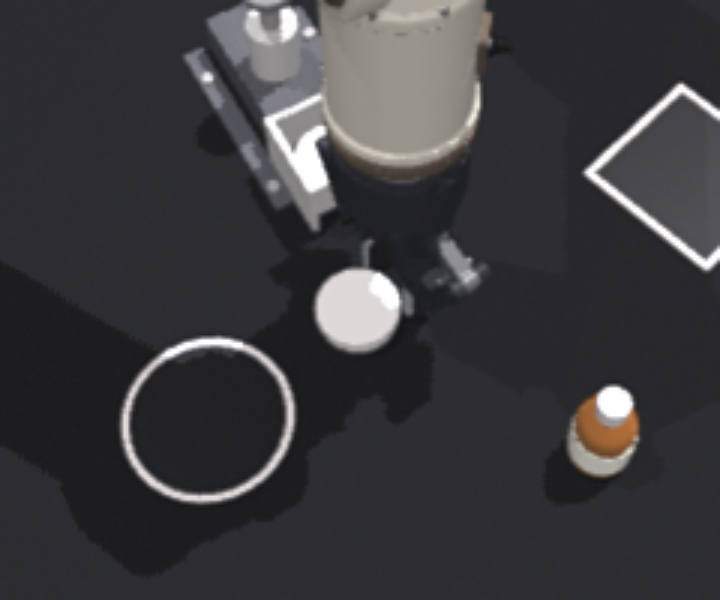

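The dish at (358,310) in the crop sits between the two fingertips and is heading for the ring at (208,420). I'll keep going.

```bash
python3 -m jog '[[-0.5,0,0,0,3],[-0.5,0,0,0,3],[-0.5,0,0,0,3],[-0.5,0,0,0,3],[-0.5,0,0,0,3],[-0.5,0,0,0,3],[-0.5,0,0,0,3],[-0.5,0,0,0,3]]'
python3 -m jog '[[-0.5,0,0,0,3],[-0.5,0,0,0,3],[-0.5,0,0,0,3],[-0.5,0,0,0,3],[-0.5,0,0,0,3],[-0.4,0,0,0,3],[-0.4,0,0,0,3],[-0.3,0,0,0,3]]'
python3 -m jog '[[-0.4,0,0,0,3],[-0.4,0,0,0,3],[-0.4,0,0,0,3],[-0.3,0,0,0,3],[-0.2,0,0,0,3],[-0.1,0,0,0,3],[0,0,0,0,3]]'
cat > meas.py <<'E'
from h import *
c=robot.camera("scene");im=c["image"];hsv=cv2.cvtColor(im,cv2.COLOR_RGB2HSV)
b=((hsv[...,2]>90)&(hsv[...,1]<60)).astype(np.uint8)
b=cv2.morphologyEx(b,cv2.MORPH_OPEN,np.ones((5,5),np.uint8)); P=cloud(c)
n,l,s,ce=cv2.connectedComponentsWithStats(b)
for i in range(1,n):
    if s[i,4]>150:
        p=on_plane(c,[ce[i]],10)[0]
        if 590<p[0]<720 and -260<p[1]<20: print(ce[i],s[i],p)
cv2.imwrite("pics/s_m.png",cv2.resize(im[230:390,180:372,::-1],(720,600)))
E
python3 meas.py
```

```text
t: 12.3
eef_pos: [633.0, -68.0, 12.3]
ee_rot: [-3.142, -0.0, 1.704]
ft_force: [0.8, -0.2, 0.5]
grip_width: 0.35
grasp_force: 0.0
t: 13.1
eef_pos: [637.7, -103.7, 12.3]
ee_rot: [-3.142, 0.0, 1.704]
ft_force: [0.2, -0.0, -0.8]
grip_width: 0.349
grasp_force: 0.0
t: 13.8
eef_pos: [640.1, -121.2, 12.3]
ee_rot: [-3.142, -0.0, 1.704]
ft_force: [-0.0, 0.9, 0.0]
grip_width: 0.354
grasp_force: 0.0
[266.73765867 332.43582511] [252 318  30  30 709] [ 645.77515638 -153.34472207   10.        ]
```

View pics/s_m.png

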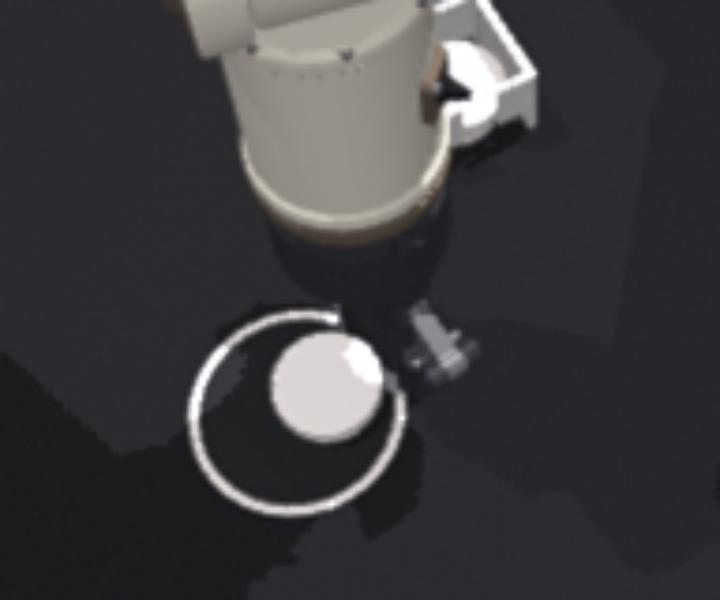

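The dish at (327,387) in the crop is already mostly inside the ring. It needs about 17 mm more along the push direction.

```bash
python3 -m jog '[[-0.3,0,0,0,3],[-0.4,0,0,0,3],[-0.4,0,0,0,3],[-0.3,0,0,0,3],[-0.2,0,0,0,3],[-0.1,0,0,0,3],[0,0,0,0,3]]'
python3 -m jog '[[0.4,0,0,0,3],[0.8,0,0,0,3],[1.5,0,0,0,3],[2,0,0,0,3],[2,0,-1,0,3],[1,0,-3,0,3],[0,0,-4,0,3],[0,0,-4,0,3]]'
python3 -m jog '[[4,0,-3,0,3],[4,0,0,0,3],[4,0,0,0,3],[4,0,0,0,3],[0,0,0,0,3]]'
python3 meas.py
python3 - <<'E'
from h import *
c=robot.camera("top"); cv2.imwrite("pics/top3.png",c["image"][:,:,::-1]); P=cloud(c)
k=(np.hypot(P[...,0]-645,P[...,1]+170)<42)&(c["image"].min(2)>100)
v,u=np.nonzero(k); print(len(u),on_plane(c,[[u.mean(),v.mean()]],14),np.median(P[k],0))
E
```

```text
t: 14.55
eef_pos: [642.3, -138.2, 12.3]
ee_rot: [-3.142, -0.0, 1.703]
ft_force: [0.7, 0.7, 0.2]
grip_width: 0.354
grasp_force: 0.0
t: 15.35
eef_pos: [631.2, -58.5, 132.9]
ee_rot: [-3.14, -0.001, 1.707]
ft_force: [0.5, -0.0, 0.1]
grip_width: 0.351
grasp_force: 0.0
t: 15.85
eef_pos: [608.6, 108.2, 162.4]
ee_rot: [-3.141, -0.006, 1.716]
ft_force: [-0.7, 1.4, -0.8]
grip_width: 0.349
grasp_force: 0.0
[258.61268556 338.29689609] [244 324  30  30 741] [ 648.18506319 -170.59229847   10.        ]
364 [[ 647.59863689 -171.70116352   14.        ]] [ 647.79785566 -171.48651249   14.98436718]
```

View pics/top3.png

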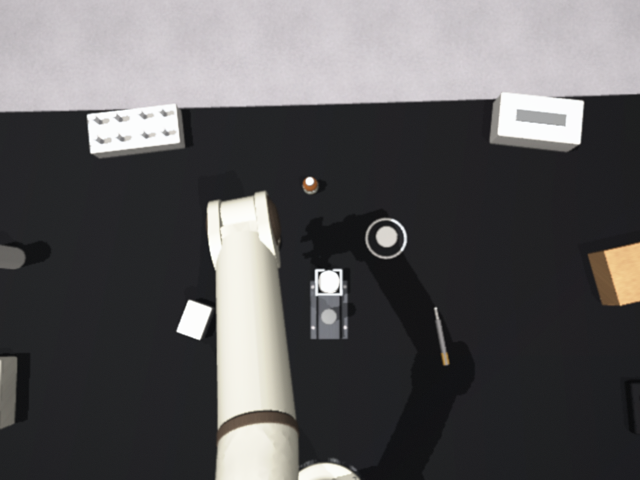

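View pics/s_m.png

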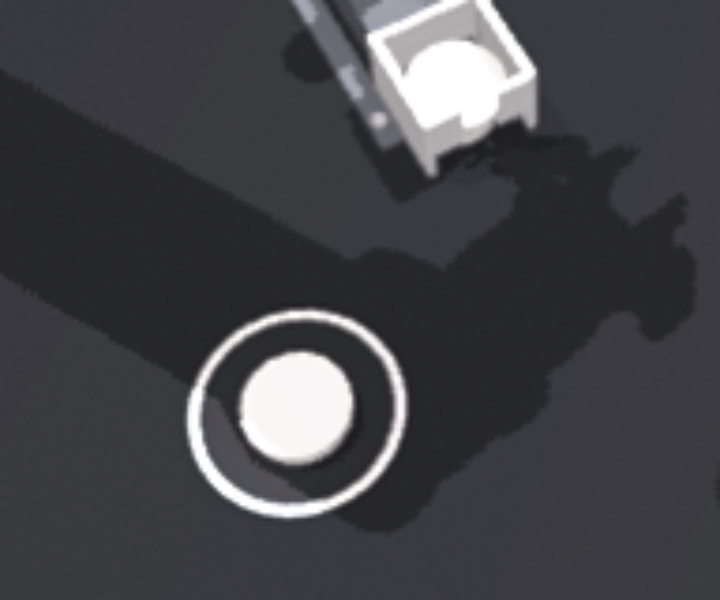

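Both views show the dish lying flat and about 3 mm off the ring's centre: (386,237) in the top view and (297,408) in the crop. The arm is clear, and the bottle, box and pipette haven't moved. I'll settle the arm and hand in.

```bash
python3 -m jog '[[0,0,0,0,3],[0,0,0,0,3],[0,0,0,0,3]]'; python3 -c "
from rig import robot
print(robot.close_job())"
```

```text
t: 16.25
eef_pos: [611.1, 95.4, 162.2]
ee_rot: [-3.141, 0.001, 1.701]
ft_force: [0.2, -0.1, 0.4]
grip_width: 0.355
grasp_force: 0.0
the job is handed in; nothing more can be done
None
```

I pressed the plunger once and it sprang back; the one dish that came out now lies flat inside the round ring, about 3 mm off centre, nothing else was disturbed, and I handed the job in at about 16 s.

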